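# Stand the tipped dosing bottle and set its dial

## Robot

A 6-joint arm with a two-finger parallel gripper is mounted at the origin on a cart in front of the work surface, level with it; the furniture and walls round the work are solid. World frame = base frame: x ahead of the robot, y to its left, z up, the work surface at z = 0. Lengths are in m, angles in rad, forces in N, time in s.
With the tool pointing down it reaches from about 0.35 to 0.775 m from the base axis. Payload 5.5 kg.
Tool frame: the origin (TCP) lies midway between the tips of the shut fingers; the grasp point (between the pads) lies 19 mm behind it; z points along the fingers, x is the direction in which the jaws open and shut, and the axes are right-handed (so a half turn about z gives the same grasp; the last joint's range is limited). The gripper opens to 85 mm and grips with 20 to 120 N. Pads are 22 mm wide; open, the fingers measure 114 mm over their backs; the gripper's body (76 mm by 85 mm) begins 54 mm behind the grasp point. The pads swing forward as they close: fully open they stand 13 mm farther back than shut.
Start: joints at [1.14, 0.313, 0.046, 1.304, 0, 1.431], TCP at [0.165, 0.551, 0.231] pointing down, gripper open.
Joint ranges: [-2.76, 2.76], [-0.86, 1.69], [-1.03, 1.26], [-2.2, 2.34], [-1.47, 1.5], [-3.14, 3.14]. Speed limits (rad/s): [2.57, 2.57, 3.14, 3.14, 3.14, 3.14].

## Interface

Orientations are given as a unit quaternion [w, x, y, z].
In Python, from station import status, eyes, order gives the robot as it stands.
- The arm moves only by the tool servo_tool, never from a script. Its argument "rows" is a list that holds one entry, the list of rows, each a list of 7 numbers: the finger opening in m, from 0 to 0.0854, then the shift along the tool's x, y, z in m, then the turn, a rotation vector about the tool's x, y, z in rad. In form: [[[jaw, tx, ty, tz, rx, ry, rz], ...]]. A call has 1 to 8 rows; each row shifts and turns the commanded pose from where the row before left it, along the tool's axes as they then stand; what a row does not reach is not made up. A row lasts 1/12 s, in which the tool goes at most 41.7 mm and 7.16 degrees, less where a joint would pass 70% of its speed; a pose out of reach is approached as far as the arm can. A call is refused whole if a number of a shift passes 0.0417 or a number of a turn 0.125, either way. A call with a gripper value outside its range is refused whole. The fingers move at their own pace and stop on an object; "grip_force" is the grip in N (left out, the last holds). Time passes only in rows, so rows that do not move let the fingers close. It gives the time, the measured TCP pose, the force and the opening at its end, in the units of the state.
- status.observe(): the state, without advancing time (a new reading comes with each control period).
- eyes.camera(name): name is "scene" or "top" or "wrist"; returns (picture, depth): 400x640x3 uint8, red, green, blue; 400x640 float32, m along the optical axis (not along the pixel's ray), 0 where there is no reading.
- eyes.get_calibration(name): a dict with "fovy" (degrees; the focal length in pixels is half the picture's height over the tangent of half this angle, whatever the lens; pixels are square), "cx", "cy" (the principal point, pixels), "k1" (the pictures are not rectified: a ray, as slopes to the right and down, at radius r is drawn at 1 + k1 r^2 times it, then the intrinsics apply), "R" (3x3) and "t" (3): a world point X has camera coordinates R X + t; the wrist camera has in their place "mount" (4x4, takes a point from camera to tool coordinates, whose origin is the TCP and whose axes are the tool frame's). Camera axes: x right, y down, z forward; pixel columns grow to the right and rows downward; lengths in m; the calibration is good to about 2 mm. A picture is of the moment at which its call begins: read the wrist's pose just before it. get_calibration takes no time and is no camera call.
- order.hand_in(): hands the job in, once; it reports no verdict.
The state is a dict: "t": time; "q": joint angles; "qvel": joint speeds; "joint_torque": joint torques, N m; "eef_pos": TCP position; "orientation": TCP orientation; "wrist_force": force on the tool from outside, world axes, zero at the start; "torque": the same for the moment, N m; "grip_width": finger opening in m.
Only numpy, scipy, OpenCV 4.12 (cv2) and the standard library are available. Lean on these libraries where they do the work, as an engineer would, in place of code of your own. Each camera call takes 0.05 s, during which the arm holds its last target. There are 200 camera calls.

## Task

The square dosing bottle has tipped over onto the steel bar across the end of the bottle caddy. Stand it upright in its own middle lane, flat on the caddy floor, and let go of it; then turn the dial on its top clockwise until the pointer line is at the thick index mark on its collar. Leave both round bottles standing where they are, and leave the dosing bottle standing free.

Things in the scene. Friction and masses are not known exactly. Their poses are not given: they have to be found in the camera images.
- caddy: Low fixed aluminium caddy; its x points roughly to the robot's right. Origin on the counter. Three lanes along x, centred at y = -100, 0 (the dosing bottle's), +100 mm. Lane floor 4 mm up, x -89 to +72 mm; end lip (x -91) and 3 mm dividers between lanes have tops at 14 mm. Steel bar, 8 mm thick, along y at x = +54 mm, axis 48 mm up. Bottles stand between lip and bar, axis best at x about -25 mm.
- dosing_bottle: White square bottle 58x58 mm, body 100 mm tall, then shoulder, grey collar 58 mm across at 108-116 mm, black ribbed dial 42 mm across at 116-142 mm. 0.37 kg. Origin: centre of underside; z towards the dial. Starts leaning: +x bottom edge on the lane floor, +x face on the bar, z along the lane (caddy +x), 45 deg above level. Grip across its y sides, high (z about 88 mm).
- dosing_dial (a joint): Angle of the dial on the bottle in rad: 0 when the pointer line is exactly at the index mark, positive anticlockwise seen from above the dial (so clockwise turning lowers it). Stops at -0.6 and 2.8; starts between 1.6 and 2.5; stays where it is left, turns easily (0.01 N m).
- dial_centre (a point): Point on the dial's axis at half its height, 129 mm above the bottle's underside; its -x axis points along the pointer line, z out of the dial's top.
- dial_pointer (a point): Outer end of the raised white pointer line (3 mm wide) on top of the dial, 19 mm from the dial's axis, 142 mm above the bottle's underside.
- index_mark (a point): Thick white index mark (4 mm wide, 7 mm long) on the top of the grey collar, towards the bottle's -x side, 25 mm from the axis, 116 mm above the underside. The thin black ticks are only the scale.
- pale_bottle: Round white screw-cap bottle, 50 mm across, 120 mm tall, standing in one outer lane. Origin: centre of its underside.
- brown_bottle: Round brown screw-cap bottle, 46 mm across, 105 mm tall, standing in the other outer lane. Origin: centre of its underside.
There are look-alikes about, which are no part of the job. Leave any blue or green look-alike of the pale_bottle alone.

How it is judged:
On the way, in this order (a step that is already met when the one before it is completed fails the run):
1. the dosing bottle stands upright in the middle lane and has been let go (angle between dosing_bottle's own z axis and vertical below 0.08 rad and z of dosing_bottle in the frame of caddy between -0.002 and 0.009 m and x of dosing_bottle in the frame of caddy between -0.064 and 0.025 m and y of dosing_bottle in the frame of caddy between -0.022 and 0.022 m and contact force between the fingers and dosing_bottle below 0.1 N), for 0.3 s.
2. the dial's pointer is at the index mark with the bottle still standing (value of joint dosing_dial between -0.12 and 0.12 rad and angle between dosing_bottle's own z axis and vertical below 0.08 rad and z of dosing_bottle in the frame of caddy between -0.002 and 0.009 m and x of dosing_bottle in the frame of caddy between -0.064 and 0.025 m and y of dosing_bottle in the frame of caddy between -0.022 and 0.022 m), for 0.2 s.
At the end, for the whole second after the job is handed in: The dosing bottle stands free, at rest and upright (0.08 rad) on the floor of the middle lane, its whole base between lip, bar and dividers; its dial is within 0.12 rad (7 degrees) of the index mark; both round bottles are upright (0.08 rad), within 35 mm of where they started (all of step 2 and angle between each of pale_bottle, brown_bottle's own z axis and vertical below 0.08 rad and distance of each of pale_bottle, brown_bottle from where it was at the start of the episode below 0.035 m and contact force between the fingers and dosing_bottle below 0.1 N and linear speed of dosing_bottle below 0.02 m/s and contact force between dosing_bottle and caddy above 1 N); the robot touches nothing.
It fails at once if a round bottle is knocked over (angle between any of pale_bottle, brown_bottle's own z axis and vertical above 0.4 rad).
It also fails if it takes over 54 s, if anything falls off the work surface, if the arm or the gripper's body presses on something with over 40 N, if the wrist force passes 120 N, or if a joint passes its speed limit or range.

## Working session

There is one attempt and no reset: what is moved stays moved. The work goes in short steps, Python scripts to look and compute and a tool call to move; the robot and the scene stay as the last step left them, time stands still between calls to the robot, and variables do not carry over. Pictures are saved under pics/ and viewed, about 8 in all and at most 12, crops included, and the job is handed in when it is done.

Besides the shell and the picture viewer there is one more tool, called as a command line: name --argument value ..., lists and objects as JSON in quotes. servo_tool: Moves the arm, as the interface text tells. Its arguments: {"type":"object","properties":{"rows":{"type":"array"},"grip_force":{"type":"number"}},"required":["rows"]}

```bash
mkdir -p pics
cat > h.py <<'E'
import numpy as np, cv2
from scipy.spatial.transform import Rotation as Ro
from station import status, eyes, order
def cam(n):
    c=eyes.get_calibration(n); s=status.observe()
    p,d=eyes.camera(n)
    if 'mount' in c:
        M=np.array(c['mount']); w,x,y,z=s['orientation']; T=np.eye(4); T[:3,:3]=Ro.from_quat([x,y,z,w]).as_matrix(); T[:3,3]=s['eef_pos']
        W=np.linalg.inv(T@M); R,t=W[:3,:3],W[:3,3]
    else: R,t=np.array(c['R']),np.array(c['t'])
    np.savez(f'last_{n}.npz',p=p,d=d,R=R,t=t,c=[c['fovy'],c['cx'],c['cy'],c['k1']])
    return p
def save(img,name,box=None,k=1):
    if box: x0,y0,x1,y1=box; img=img[y0:y1,x0:x1]
    cv2.imwrite('pics/'+name,cv2.resize(img[:,:,::-1],None,fx=k,fy=k,interpolation=cv2.INTER_CUBIC))
class V:
    def __init__(s,n):
        z=np.load(f'last_{n}.npz'); s.p,s.d,s.R,s.t=z['p'],z['d'],z['R'],z['t']; s.fy,s.cx,s.cy,s.k1=z['c']
        f=200/np.tan(np.radians(s.fy)/2); s.K=np.array([[f,0,s.cx],[0,f,s.cy],[0,0,1]]); s.D=np.array([s.k1,0,0,0])
    def slope(s,uv): return cv2.undistortPoints(np.array(uv,float).reshape(-1,1,2),s.K,s.D)[:,0]
    def pt(s,u,v):  # by depth
        z=s.d[int(round(v)),int(round(u))]; a=s.slope([[u,v]])[0]
        return s.R.T@(np.array([a[0]*z,a[1]*z,z])-s.t)
    def atz(s,u,v,h): # on plane z=h
        a=s.slope([[u,v]])[0]; o=-s.R.T@s.t; r=s.R.T@np.array([a[0],a[1],1]); return o+r*(h-o[2])/r[2]
    def proj(s,X):
        return cv2.projectPoints(np.array(X,float).reshape(-1,1,3),cv2.Rodrigues(s.R)[0],s.t,s.K,s.D)[0][:,0]
E
python3 - <<'E'
from h import *
a=cam('scene');b=cam('top')
save(a,'scene0.png');save(b,'top0.png')
for n in('scene','top'):
    v=V(n);print(n,-v.R.T@v.t,v.R[2])
E
```

```text
scene [ 0.11022089 -0.37824821  0.68458023] [ 0.52586742  0.52912377 -0.66595157]
top [0.44629281 0.05633108 0.95389676] [ 0.13032577  0.00290485 -0.99146697]
```

View pics/scene0.png

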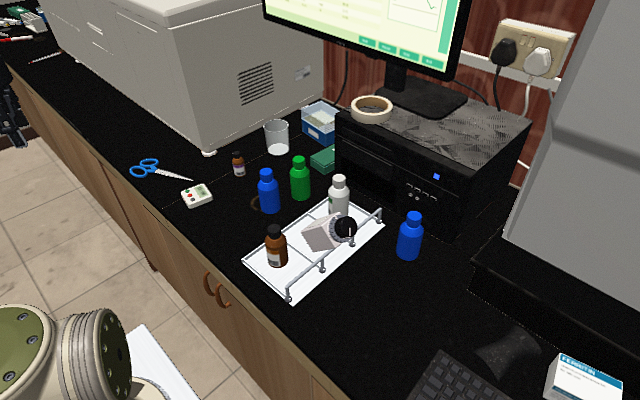

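View pics/top0.png

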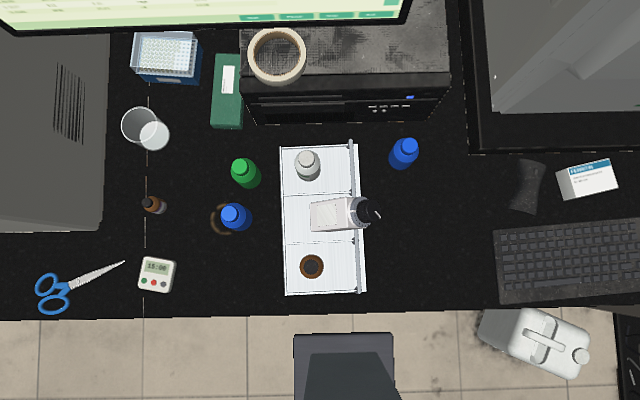

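The top view shows the caddy at about (280-367, 144-295). The white leaning bottle is at (335,213) with its black dial at (366,212). The white round bottle is at (307,163) and the brown one, in the other lane, at (312,266). The blue bottles (235,215) and (404,152), the green one (243,172) and the small brown one (153,204) stand outside the caddy, so they are look-alikes. I'll confirm this in an enlarged crop.

Run:
```python
from h import *
v=V('top'); save(v.p,'topc.png',(265,135,390,305),3.5)
save(v.p,'topc.png',(260,135,395,305),3.5)
```

```text
(no output)
```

View pics/topc.png

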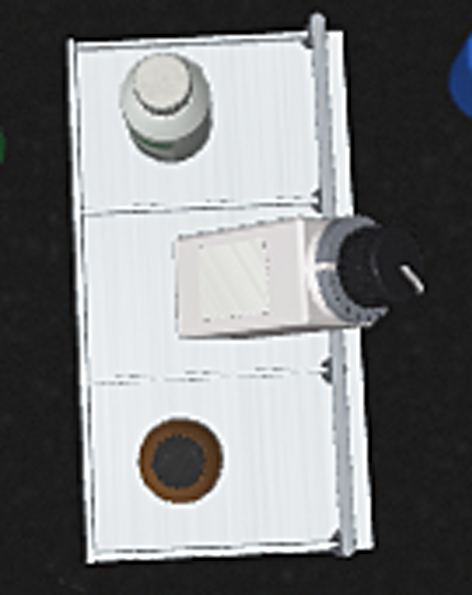

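The crop confirms it. The dosing bottle (square body, grey collar, black dial) leans over the bar in the middle lane, the pale bottle is in the far lane and the brown bottle in the near lane. The dividers run (80,213)-(318,200) and (93,383)-(325,370), and the bar runs (317,15)-(347,553).

```bash
cat >> h.py <<'E'
def crop(u,v): return 260+u/3.5-.5,135+v/3.5-.5
E
python3 - <<'E'
from h import *
from scipy.optimize import least_squares
v=V('top')
# caddy xy model points: (px, py, x or nan, y or nan, z)
n=np.nan
obs=[(80,213,-.091,.05,.014),(93,383,-.091,-.05,.014),(250,204,n,.05,.014),(250,374,n,-.05,.014),(318,60,.054,n,.052),(345,520,.054,n,.052),(324,180,.054,n,.052),(336,400,.054,n,.052),(70,40,-.091,n,.014),(88,562,-.091,n,.014)]
P=[v.atz(*crop(a,b),z) for a,b,_,_,z in obs]
def loc(p,X):
    c,s=np.cos(p[2]),np.sin(p[2]); d=X[:2]-p[:2]; return np.array([c*d[0]+s*d[1],-s*d[0]+c*d[1]])
def f(p):
    r=[]
    for (a,b,x,y,z),X in zip(obs,P):
        l=loc(p,X)
        if x==x:r.append(l[0]-x)
        if y==y:r.append(l[1]-y)
    return r
s=least_squares(f,[.5,.05,-1.57]); print(s.x,np.round(np.array(s.fun)*1e3,1))
np.save('caddy.npy',s.x)
for nm,(a,b),z in [('pale',(162,82),.12),('brown',(180,462),.105)]:
    X=v.atz(*crop(a,b),z);print(nm,X,loc(s.x,X),v.pt(*crop(a,b)))
for nm,(a,b) in [('body',(235,275)),('bodyedge',(305,262)),('dial',(390,262)),('floor',(130,300))]:
    X=v.pt(*crop(a,b));print(nm,X,loc(s.x,X))
# predicted leaning bottle, check by projection
c,sn=np.cos(s.x[2]),np.sin(s.x[2])
Rc=np.array([[c,-sn,0],[sn,c,0],[0,0,1]]); tc=np.r_[s.x[:2],0]
# axes in caddy: z=(.707,0,.707), x=(.707,0,-.707)
q=.5**.5; zb=np.array([q,0,q]); xb=np.array([q,0,-q])
# +x face touches bar (radius 4): distance bar axis to face =4mm; +x bottom edge at (e,.004)
# face line: (e,.004)+k*zb ; normal xb: ((.054-e)*q-(.048-.004)*q)=.004
e=.054-.044-.004/q
o=np.array([e,0,.004])-.029*xb
print('edge x',e,'origin',o)
for h,y in[(0,-.029),(0,.029),(.1,-.029),(.1,.029)]:
    for sx in(-1,):
        X=Rc@(o+h*zb+sx*.029*xb+[0,y,0])+tc; u=v.proj(X)[0]; print(h,y,(u-[260,135]+.5)*3.5)
E
```

```text
[ 0.52711923  0.05088047 -1.54677102] [ 1.6 -0.3  5.3 -0.2 -0.   0.5 -0.8 -0.8 -1.4 -1.9 -0.4 -1.6]
pale [0.62875761 0.08757315 0.12      ] [-0.03424043  0.10249052] [0.6282974  0.08749435 0.12210324]
brown [0.42999343 0.08297184 0.105     ] [-0.03441536 -0.09632683] [0.43011839 0.0827676  0.11150814]
body [0.52950817 0.0515851  0.07877592] [-0.00064704  0.00240518]
bodyedge [0.5321888  0.01490566 0.11241304] [0.03608621 0.00420389]
dial [ 0.52911664 -0.02769621  0.13130515] [0.07860198 0.00010919]
floor [0.52362396 0.11368615 0.00150479] [-0.06287152 -0.00198548]
edge x 0.004343145750507622 origin [-0.01616295  0.          0.0245061 ]
0 -0.029 [173.74778586 339.37179612]
0 0.029 [169.06523602 237.19180485]
0.1 -0.029 [304.95574206 325.05573946]
0.1 0.029 [298.73016337 214.52991904]
```

```bash
cat >> h.py <<'E'
_c=np.load('caddy.npy'); Rc=Ro.from_euler('z',_c[2]).as_matrix(); tc=np.r_[_c[:2],0]
def cur():
    s=status.observe(); w,x,y,z=s['orientation']; return np.array(s['eef_pos']),Ro.from_quat([x,y,z,w]).as_matrix(),s
def delta(p,R):
    "tool-frame shift and rotvec from present pose to (p,R)"
    p0,R0,s=cur(); return R0.T@(p-p0), Ro.from_matrix(R0.T@R).as_rotvec()
def cpose(x,z,ang,y=0,flip=1):
    "caddy-frame TCP, tool pointing at angle ang (deg) in caddy xz-plane; jaw along flip*caddy y"
    a=np.radians(ang); tz=np.array([np.cos(a),0,np.sin(a)]); tx=np.array([0,flip,0.]); 
    R=Rc@np.c_[tx,np.cross(tz,tx),tz]; return Rc@np.array([x,y,z])+tc,R
def tocad(p): return Rc.T@(p-tc)
E
python3 - <<'E'
from h import *
p,R,s=cur(); np.set_printoptions(precision=4,suppress=True); print(p,R,s['q'],s['t'])
o=np.array([-.0145,.0245]); q=.5**.5
g=o+.088*np.array([q,q])-.008*np.array([q,-q]); a=np.radians(-80); t=g+.022*np.array([np.cos(a),np.sin(a)])
print('tcp caddy',t)
for f in(1,-1):
    P,Rt=cpose(t[0],t[1]+.14,-80,-.001,f); d,r=delta(P,Rt); print(f,P,d,r)
E
```

```text
[0.1647 0.5504 0.2305] [[ 0.2867  0.958  -0.0007]
 [ 0.958  -0.2867 -0.0015]
 [-0.0016 -0.0002 -1.    ]] [ 1.1404  0.3139  0.0451  1.3036 -0.      1.4312] 0.1
tcp caddy [0.0459 0.0707]
1 [0.5272 0.005  0.2107] [-0.4186  0.5037  0.0204] [-0.1501 -0.108   1.2527]
-1 [0.5272 0.005  0.2107] [-0.4186  0.5037  0.0204] [ 0.1177 -0.1636 -1.8802]
```

servo_tool --rows '[[[0.085,-0.024,0.029,0,0,0,0],[0.085,-0.024,0.029,0,0,0,0],[0.085,-0.024,0.029,0,0,0,0],[0.085,-0.024,0.029,0,0,0,0],[0.085,-0.024,0.029,0,0,0,0],[0.085,-0.024,0.029,0,0,0,0],[0.085,-0.024,0.029,0,0,0,0],[0.085,-0.024,0.029,0,0,0,0]]]' --grip_force 60

```text
t: 0.77
eef_pos: [0.3324, 0.2987, 0.2311]
orientation: [-0.0, 0.802, 0.597, -0.0]
wrist_force: [-0.4, -0.1, 0.4]
grip_width: 0.085
```

servo_tool --rows '[[[0.085,-0.022,0.026,0,0,0,0.1],[0.085,-0.0192,0.0281,0,0,0,0.1],[0.085,-0.0163,0.0299,0,0,0,0.1],[0.085,-0.0133,0.0314,0,0,0,0.1],[0.085,-0.0101,0.0325,0,0,0,0.1],[0.085,-0.0068,0.0333,0,0,0,0.1],[0.085,-0.0034,0.0338,0,0,0,0.1],[0.085,0,0,0,0,0,0.1]]]'

```text
t: 1.43
eef_pos: [0.4656, 0.0967, 0.2308]
orientation: [0.001, 0.973, 0.233, 0.0]
wrist_force: [0.1, -0.1, 0.5]
grip_width: 0.0851
```

```bash
cat > go.py <<'E'
import sys
from h import *
np.set_printoptions(precision=4,suppress=True)
x,y,z,a=map(float,sys.argv[1:5]); p,R,s=cur(); print('t',s['t'],'cad',tocad(p),'q',np.array(s['q']),'F',np.array(s['wrist_force']),'w',s['grip_width'])
P,Rt=cpose(x,z,a,y); d,r=delta(P,Rt); print('shift',d,'rot',r)
E
python3 go.py .0459 -.001 .2107 -80
```

```text
t 1.4333 cad [-0.0473 -0.0604  0.2308] q [ 0.0369  0.1201 -0.201   1.2483 -0.0018  1.1383] F [ 0.1387 -0.1251  0.5114] w 0.08512967976555574
shift [0.0135 0.1097 0.0203] rot [-0.1696 -0.0398  0.4441]
```

servo_tool --rows '[[[0.085,0.0045,0.0366,0.0,0,0,0],[0.085,0.0045,0.0366,0.0,0,0,0],[0.085,0.0045,0.0366,0.0,0,0,0],[0.085,0,0,0,-0.0424,-0.01,0.111],[0.085,0,0,0,-0.0424,-0.01,0.111],[0.085,0,0,0,-0.0424,-0.01,0.111],[0.085,0,0,0,-0.0424,-0.01,0.111],[0.085,0,0,0,0,0,0]]]'

```text
t: 2.1
eef_pos: [0.5248, 0.0108, 0.2305]
orientation: [0.087, 0.996, 0.017, 0.0]
wrist_force: [0.6, 0.6, -0.1]
grip_width: 0.085
```

```bash
python3 go.py .0459 -.001 .0707 -80
python3 - <<'E'
from h import *
save(cam('wrist'),'w1.png')
E
```

```text
t 2.1 cad [ 0.04   -0.0033  0.2305] q [-0.0334  0.2205 -0.0906  1.2508 -0.1732  1.503 ] F [ 0.5602  0.5901 -0.1493] w 0.08501650482657086
shift [ 0.0027 -0.0218  0.1584] rot [-0.0011  0.0012  0.0097]
```

View pics/w1.png

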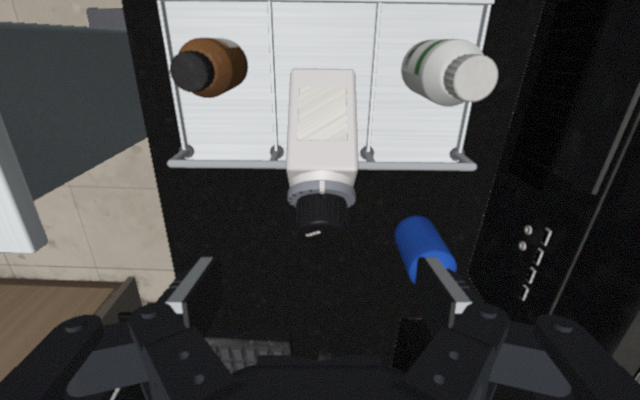

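The wrist picture shows the bottle centred between the dividers. Its -x base edge is at (292,70)-(355,70), the collar at (322,190) and the blue look-alike at (420,245). I'll check the edge and the blue bottle's clearance by numbers.

Run:
```python
from h import *
np.set_printoptions(precision=4,suppress=True)
v=V('wrist')
for u in((292,70),(355,70)): print(tocad(v.atz(*u,.045)))
for u in((289,172),(357,172)): print('top edge',tocad(v.atz(*u,.1165)), tocad(v.pt(u[0],u[1]-4)))
print('bar',tocad(v.atz(230,163,.052)))
w=V('top');print('blue',tocad(w.atz(410,146,.12)),tocad(w.pt(410,146)))
```

```text
[-0.0318 -0.0269  0.045 ]
[-0.0324  0.0291  0.045 ]
top edge [ 0.0378 -0.0255  0.1165] [ 0.0354 -0.0257  0.1139]
top edge [0.0372 0.0278 0.1165] [0.0352 0.0281 0.1128]
bar [ 0.0534 -0.0893  0.052 ]
blue [0.1596 0.1153 0.12  ] [0.1597 0.1154 0.1192]
```

servo_tool --rows '[[[0.085,0.0008,-0.0033,0.0264,0,0,0],[0.085,0.0008,-0.0033,0.0264,0,0,0],[0.085,0.0008,-0.0033,0.0264,0,0,0],[0.085,0.0008,-0.0033,0.0264,0,0,0],[0.085,0.0008,-0.0033,0.0264,0,0,0],[0.085,0.0008,-0.0033,0.0264,0,0,0.005],[0.085,0,0,0,0,0,0.005],[0.085,0,0,0,0,0,0]]]'

```text
t: 2.82
eef_pos: [0.5285, 0.0022, 0.0708]
orientation: [0.086, 0.996, 0.013, -0.001]
wrist_force: [-0.1, -0.3, 0.3]
grip_width: 0.0851
```

```bash
python3 go.py .048 .001 .0707 -80
python3 - <<'E'
from h import *
save(cam('wrist'),'w2.png')
E
```

```text
t 2.8167 cad [0.0487 0.0002 0.0708] q [-0.0503  0.3362 -0.3476  0.8777 -0.1716  1.493 ] F [-0.0835 -0.263   0.2789] w 0.08509809584490637
shift [ 0.0008 -0.0007 -0.    ] rot [-0.0027  0.0035  0.0029]
```

View pics/w2.png

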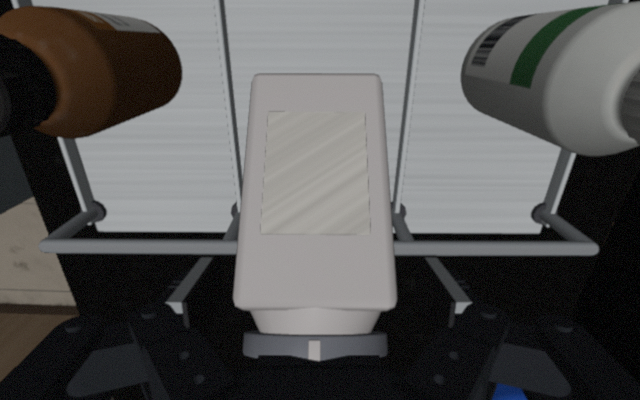

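The bottle sits centred between the pads, body edges at (250-385,75) and (235-397,305). The pad tips are level with the upper body, so I'll close.

servo_tool --rows '[[[0.045,0,0,0,0,0,0],[0.045,0,0,0,0,0,0],[0.045,0,0,0,0,0,0],[0.045,0,0,0,0,0,0],[0.045,0,0,0,0,0,0],[0.045,0,0,0,0,0,0],[0.045,0,0,0,0,0,0]]]' --grip_force 70

```text
t: 3.45
eef_pos: [0.5313, 0.0025, 0.0738]
orientation: [0.086, 0.996, 0.013, 0.003]
wrist_force: [-2.5, 0.4, 7.0]
grip_width: 0.0573
```

Run:
```python
from h import *
np.set_printoptions(precision=4,suppress=True)
p,R,s=cur(); c=tocad(p); print(c,s['grip_width'],s['wrist_force'])
# pivot: +x bottom edge of bottle in caddy, rotate -45deg about caddy y (x->z)
n=9; e=np.array([.008,c[1],.004])
for tot in (45,):
    th=np.radians(tot)
    v=Rc@(np.array([0,-1,0])*th/n); rt=R.T@v
    cc=R.T@(Rc@(e-c)); t=cc-Ro.from_rotvec(rt).as_matrix()@cc
    print('row rot',rt,'row shift',t)
print('up 3mm',R.T@[0,0,.003])
```

```text
[0.0484 0.003  0.0738] 0.0572537348922262 [-2.4971  0.4235  7.0249]
row rot [-0.0873 -0.0001 -0.0003] row shift [ 0.     -0.0056 -0.0043]
up 3mm [ 0.      0.0005 -0.003 ]
```

servo_tool --rows '[[[0.045,0,0.0005,-0.004,0,0,0],[0.045,0,-0.0028,-0.0021,-0.0436,0,0],[0.045,0,-0.0028,-0.0021,-0.0436,0,0],[0.045,0,-0.0028,-0.0021,-0.0436,0,0],[0.045,0,-0.0028,-0.0021,-0.0436,0,0],[0.045,0,-0.0028,-0.0021,-0.0436,0,0],[0.045,0,-0.0028,-0.0021,-0.0436,0,0],[0.045,0,0,0,0,0,0]]]'

```text
t: 4.12
eef_pos: [0.5293, 0.0237, 0.083]
orientation: [0.216, 0.976, 0.014, 0.002]
wrist_force: [-1.5, -0.5, -1.7]
grip_width: 0.0571
```

```bash
python3 go.py .045 .003 .08 -65
python3 - <<'E'
from h import *
p=cam('scene'); save(p,'s2.png',(220,140,420,320),4)
E
```

```text
t 4.1167 cad [0.0272 0.0015 0.083 ] q [ 0.1313  0.389  -0.2999  0.9309 -0.4325  1.685 ] F [-1.5435 -0.5042 -1.7166] w 0.05714032729406538
shift [0.0014 0.0148 0.0102] rot [-0.0012 -0.0006  0.0037]
```

View pics/s2.png

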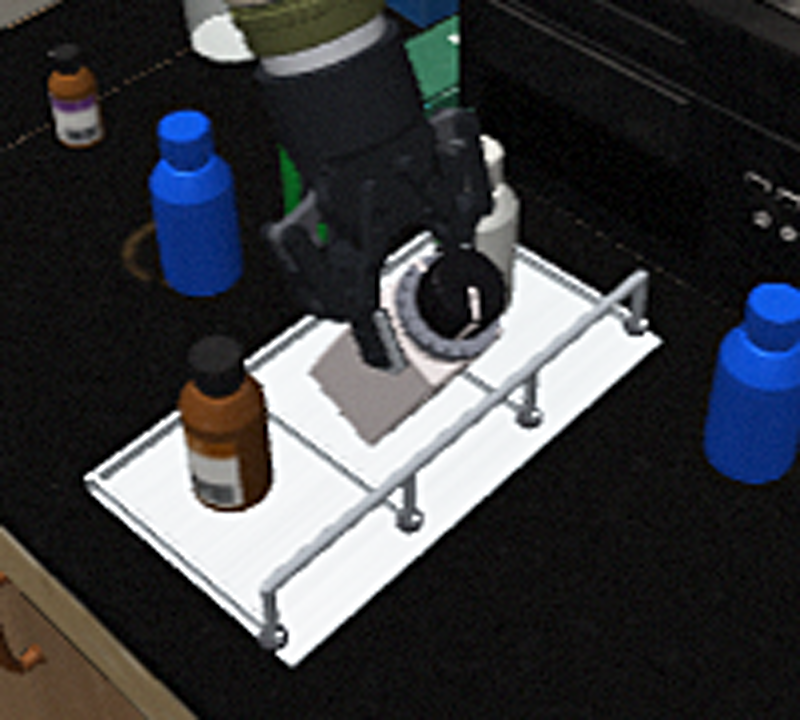

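The bottle is held and has turned about 15°. Both round bottles are standing. The blue look-alike at crop (195,210) lies on the side the wrist tilts towards, so I'll check that clearance.

Run:
```python
from h import *
np.set_printoptions(precision=4,suppress=True)
v=V('top')
for u in((232,211),(241,217)):print('blue',tocad(v.atz(*u,.12)),tocad(v.pt(*u)))
# gripper upper parts seen in the scene view: depth points in tool frame
w=V('scene'); p,R,s=cur()
for n,(a,b) in dict(body=(340,130),wrist=(310,30),ring=(300,60),body2=(290,150)).items():
    X=w.pt(220+a/4,140+b/4); print(n,R.T@(X-p),tocad(X))
```

```text
blue [-0.173   0.0109  0.12  ] [-0.1729  0.0109  0.1201]
blue [-0.1568 -0.0009  0.12  ] [-0.1628  0.0023  0.0868]
body [-0.027   0.0256 -0.1447] [-0.0098 -0.0254  0.2252]
wrist [-0.0241  0.0272 -0.1955] [-0.0297 -0.0226  0.2719]
ring [-0.0275  0.0158 -0.1816] [-0.0342 -0.026   0.2546]
body2 [-0.0365 -0.007  -0.1369] [-0.0362 -0.035   0.2044]
```

```bash
cat > screw.py <<'E'
import sys
from h import *
np.set_printoptions(precision=4,suppress=True)
x,y,z,a=map(float,sys.argv[1:5]); n=int(sys.argv[5]); P,Rt=cpose(x,z,a,y); d,r=delta(P,Rt)
A=sum(Ro.from_rotvec(r*k/n).as_matrix() for k in range(n)); print('row shift',np.linalg.solve(A,d),'row rot',r/n)
E
python3 screw.py -.002 .001 .088 -35 7
```

```text
row shift [-0.0001 -0.0029 -0.0032] row rot [-0.0752 -0.0002  0.0005]
```

servo_tool --rows '[[[0.045,0,0.001,-0.003,0,0,0],[0.045,0,-0.0029,-0.0032,-0.075,0,0],[0.045,0,-0.0029,-0.0032,-0.075,0,0],[0.045,0,-0.0029,-0.0032,-0.075,0,0],[0.045,0,-0.0029,-0.0032,-0.075,0,0],[0.045,0,-0.0029,-0.0032,-0.075,0,0],[0.045,0,-0.0029,-0.0032,-0.075,0,0],[0.045,0,-0.0029,-0.0032,-0.075,0,0]]]'

```text
t: 4.83
eef_pos: [0.5295, 0.052, 0.0921]
orientation: [0.462, 0.887, 0.01, 0.006]
wrist_force: [-0.2, -0.1, -4.1]
grip_width: 0.0571
```

servo_tool --rows '[[[0.045,0,0,0,0,0,0],[0.045,0,0,0,0,0,0]]]'

```text
t: 5.0
eef_pos: [0.5286, 0.0521, 0.0899]
orientation: [0.461, 0.887, 0.012, 0.004]
wrist_force: [0.5, -0.2, -3.5]
grip_width: 0.057
```

```bash
python3 go.py -.002 .001 .086 -35
python3 - <<'E'
from h import *
p=cam('scene'); save(p,'s3.png',(220,140,420,290),4)
E
```

```text
t 5.0 cad [-0.0012  0.0015  0.0899] q [ 0.3839  0.6844 -0.09    1.2616 -0.8711  2.1482] F [ 0.5108 -0.1651 -3.4837] w 0.05700179151838612
shift [-0.0005 -0.0037  0.0016] rot [-0.0024  0.001   0.0026]
```

View pics/s3.png

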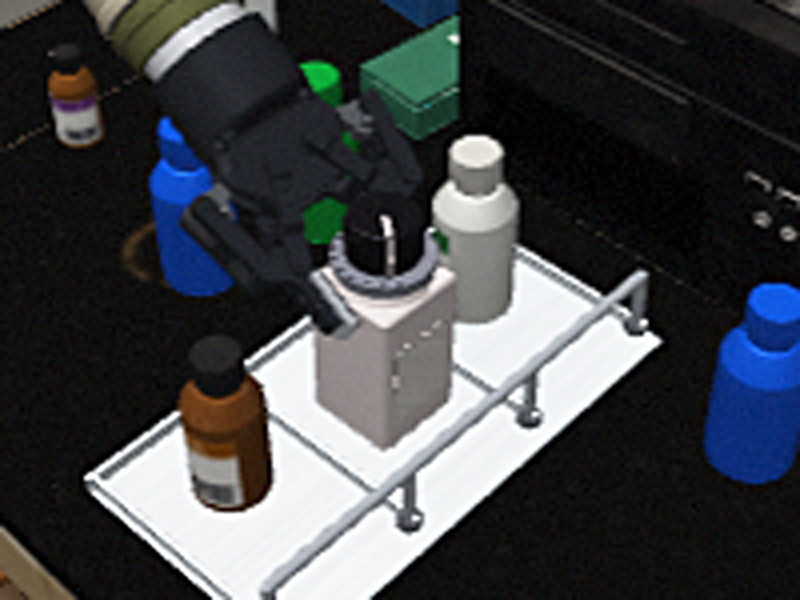

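The bottle is upright and held just above the middle lane floor, carrying its full 3.5 N. I'll lower it.

servo_tool --rows '[[[0.045,0,-0.0016,0.0011,0,0,0],[0.045,0,-0.0016,0.0011,0,0,0],[0.045,0,-0.0016,0.0011,0,0,0],[0.045,0,0,0,0,0,0]]]'

```text
t: 5.38
eef_pos: [0.5288, 0.0514, 0.0862]
orientation: [0.461, 0.887, 0.01, 0.006]
wrist_force: [-0.5, -0.0, -4.5]
grip_width: 0.0572
```

servo_tool --rows '[[[0.045,0,-0.0008,0.0006,0,0,0],[0.045,0,-0.0008,0.0006,0,0,0],[0.045,0,0,0,0,0,0]]]'

```text
t: 5.63
eef_pos: [0.529, 0.0518, 0.0847]
orientation: [0.462, 0.887, 0.011, 0.006]
wrist_force: [-1.8, 0.8, 1.2]
grip_width: 0.0571
```

servo_tool --rows '[[[0.06,0,0,0,0,0,0],[0.064,0,0,0,0,0,0],[0.085,0,0,0,0,0,0],[0.085,0,0,0,0,0,0],[0.085,0,0,0,0,0,0],[0.085,0,0,0,0,0,0],[0.085,0,0,0,0,0,0],[0.085,0,0,0,0,0,0]]]'

```text
t: 6.3
eef_pos: [0.5288, 0.0519, 0.0838]
orientation: [0.461, 0.887, 0.011, 0.006]
wrist_force: [0.3, 0.2, -0.1]
grip_width: 0.0847
```

```bash
python3 go.py -.002 .001 .086 -35
python3 - <<'E'
from h import *
np.set_printoptions(precision=4,suppress=True)
p=cam('top'); save(p,'t2.png',(265,135,390,305),3.5)
v=V('top')
p=cam('scene'); save(p,'s4.png',(220,140,420,290),4)
E
```

```text
t 6.3 cad [-0.001   0.0017  0.0838] q [ 0.3843  0.6915 -0.0957  1.2483 -0.8735  2.1503] F [ 0.2797  0.2242 -0.0876] w 0.0847165773749898
shift [-0.0007  0.0012 -0.0021] rot [-0.0006 -0.0009  0.0003]
```

View pics/s4.png

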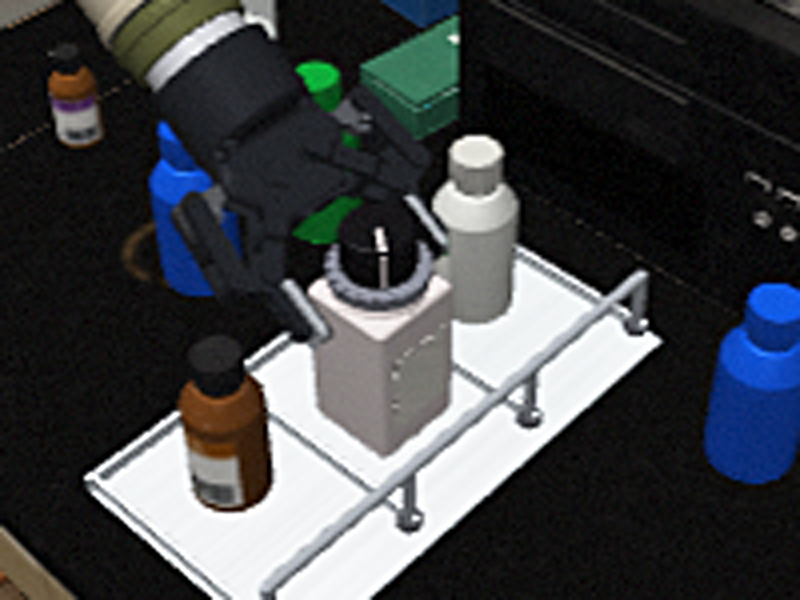

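The dosing bottle stands upright and free in the middle lane, and both round bottles are standing. I'll retract up and back.

servo_tool --rows '[[[0.085,0,0.0103,-0.0217,0,0,0],[0.085,0,0.0103,-0.0217,0,0,0],[0.085,0,0.0103,-0.0217,0,0,0],[0.085,0,0.0103,-0.0217,0,0,0],[0.085,0,0.0103,-0.0217,0,0,0],[0.085,0,0.0103,-0.0217,0,0,0],[0.085,0,0,0,0,0,0]]]'

```text
t: 6.98
eef_pos: [0.5282, 0.1252, 0.2129]
orientation: [0.461, 0.888, 0.011, 0.009]
wrist_force: [-0.1, -0.1, 0.2]
grip_width: 0.0849
```

```bash
python3 go.py -.06 .001 .24 -90; python3 screw.py -.06 0 .26 -90 8
```

```text
t 6.9833 cad [-0.0742  0.0029  0.2129] q [ 0.493   0.6633  0.1898  1.6616 -0.8213  2.2904] F [-0.058  -0.0774  0.1713] w 0.08487760571833332
shift [-0.0018  0.0303 -0.0039] rot [ 0.9574 -0.0065  0.0005]
row shift [-0.0003  0.0047 -0.0043] row rot [ 0.1197 -0.0008  0.0001]
```

servo_tool --rows '[[[0.085,0,0.0047,-0.0043,0.1197,-0.0008,0],[0.085,0,0.0047,-0.0043,0.1197,-0.0008,0],[0.085,0,0.0047,-0.0043,0.1197,-0.0008,0],[0.085,0,0.0047,-0.0043,0.1197,-0.0008,0],[0.085,0,0.0047,-0.0043,0.1197,-0.0008,0],[0.085,0,0.0047,-0.0043,0.1197,-0.0008,0],[0.085,0,0.0047,-0.0043,0.1197,-0.0008,0],[0.085,0,0.0047,-0.0043,0.1197,-0.0008,0]]]'

```text
t: 7.65
eef_pos: [0.5278, 0.109, 0.2576]
orientation: [-0.002, 1.0, 0.011, -0.001]
wrist_force: [-0.1, 0.2, -0.3]
grip_width: 0.0853
```

servo_tool --rows '[[[0.085,0,0,0,0,0,0],[0.085,0,0,0,0,0,0]]]'

```text
t: 7.82
eef_pos: [0.5276, 0.1066, 0.2563]
orientation: [0.001, 1.0, 0.009, -0.002]
wrist_force: [-0.6, -0.2, -0.0]
grip_width: 0.0848
```

```bash
python3 go.py -.01 0 .26 -90
python3 - <<'E'
from h import *
p=cam('wrist'); save(p,'w3.png')
v=V('wrist'); print(v.proj(Rc@np.array([-.01,0,.146])+tc))
E
```

```text
t 7.8167 cad [-0.0557  0.0018  0.2563] q [ 0.0518  0.2396  0.0079  1.3437 -0.0027  1.6049] F [-0.6484 -0.1605 -0.0227] w 0.08481762707611387
shift [-0.0015  0.0458 -0.0035] rot [ 0.0029  0.0044 -0.0063]
[[315.78108224 252.02811   ]]
```

View pics/w3.png

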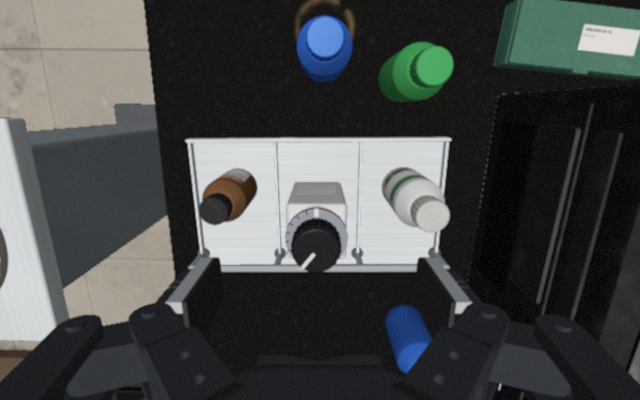

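The view from above shows the dial centre near (316,247), the pointer tip near (302,269) and the index mark near (316,212). I'll enlarge it to read the angle.

Run:
```python
from h import *
v=V('wrist'); save(v.p,'w3c.png',(275,170,357,280),5)
```

```text
(no output)
```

View pics/w3c.png

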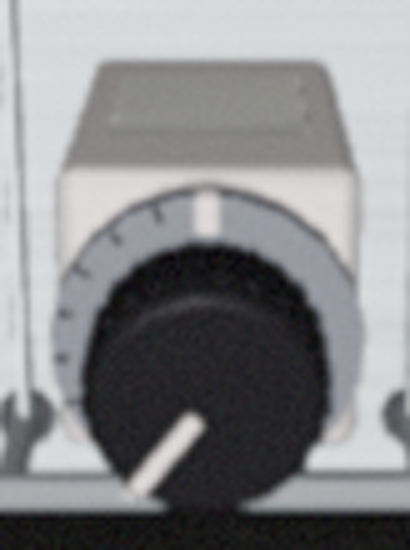

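Crop pixels (5x, offset 275,170): pointer line from (195,418) to tip (137,492), index mark centre (207,212), dial top rim about x 92-327 and y 295-505.

Run:
```python
from h import *
np.set_printoptions(precision=4,suppress=True)
v=V('wrist'); f=lambda a,b,z:tocad(v.atz(275+a/5-.4,170+b/5-.4,z))
i=f(207,212,.120); t=f(137,492,.146); n=f(195,418,.146)
T,B,L,Rr=f(205,295,.146),f(205,505,.146),f(92,400,.146),f(327,400,.146)
print(i,t,n,'rim',T,B,L,Rr)
c=np.array([i[0]+.025,i[1]]); print('c from index',c)
d=(t-n)[:2]; print('pointer dir deg',np.degrees(np.arctan2(d[1],d[0])),'via c',np.degrees(np.arctan2(t[1]-c[1],t[0]-c[0])),np.hypot(*(t[:2]-c)))
# body top edge corners z=.104 -x edge
print('body -x edge top',f(62,168,.104),f(353,168,.104))
```

```text
[-0.0368  0.0001  0.12  ] [ 0.0048 -0.0118  0.146 ] [-0.0089 -0.0018  0.146 ] rim [-0.0309  0.      0.146 ] [ 0.0073 -0.0003  0.146 ] [-0.0123 -0.019   0.146 ] [-0.0121  0.0203  0.146 ]
c from index [-0.0118  0.0001]
pointer dir deg -36.09551177743537 via c -35.62461293567749 0.020449741270622945
body -x edge top [-0.0404 -0.0272  0.104 ] [-0.0402  0.0272  0.104 ]
```

Everything agrees: dial centre at caddy (-12, 0) mm, pointer radius 20 mm, dial angle about +144° (2.51 rad). I'll move over the dial and wind the wrist back so that it has room for the full clockwise turn.

servo_tool --rows '[[[0.085,-0.0008,0.022,0,0,0,0],[0.085,-0.0008,0.022,0,0,0,-0.1],[0.085,0,0,0,0,0,-0.12],[0.085,0,0,0,0,0,-0.12],[0.085,0,0,0,0,0,-0.12],[0.085,0,0,0,0,0,-0.12],[0.085,0,0,0,0,0,-0.12],[0.085,0,0,0,0,0,-0.12]]]'

```text
t: 8.53
eef_pos: [0.5262, 0.0665, 0.2549]
orientation: [-0.0, 0.911, 0.413, -0.004]
wrist_force: [0.5, 0.7, -0.1]
grip_width: 0.085
```

servo_tool --rows '[[[0.085,0,0,0,0,0,-0.12],[0.085,0,0,0,0,0,-0.12],[0.085,0,0,0,0,0,-0.12],[0.085,0,0,0,0,0,-0.12],[0.085,0,0,0,0,0,-0.12],[0.085,0,0,0,0,0,-0.12],[0.085,0,0,0,0,0,-0.06],[0.085,0,0,0,0,0,0]]]'

```text
t: 9.2
eef_pos: [0.5262, 0.0665, 0.255]
orientation: [-0.002, 0.687, 0.726, -0.004]
wrist_force: [-0.7, 0.7, 0.1]
grip_width: 0.0852
```

```bash
python3 go.py -.0118 0 .126 -90; python3 -c "
from h import *
p,R,s=cur();print(R, R.T@(Rc@np.array([-.0118,0.0,.124])+tc-p))"
```

```text
t 9.2 cad [-0.0157 -0.0005  0.255 ] q [-0.0239  0.2271 -0.0113  1.3398 -0.0031 -0.0794] F [-0.6577  0.7259  0.1162] w 0.08520870230294865
shift [-0.0036  0.0014  0.129 ] rot [-0.004   0.0081  1.6024]
[[-0.05557146  0.99842628 -0.00753458]
 [ 0.99845156  0.05555075 -0.00293085]
 [-0.00250769 -0.00768579 -0.99996732]] [-0.00355031  0.00138043  0.13100926]
```

servo_tool --rows '[[[0.085,-0.0006,0.0002,0.022,0,0,0],[0.085,-0.0006,0.0002,0.022,0,0,0],[0.085,-0.0006,0.0002,0.022,0,0,0],[0.085,-0.0006,0.0002,0.022,0,0,0],[0.085,-0.0006,0.0002,0.022,0,0,0],[0.085,-0.0006,0.0002,0.02,0,0,0],[0.085,0,0,0,0,0,0],[0.085,0,0,0,0,0,0]]]'

```text
t: 9.87
eef_pos: [0.5261, 0.0621, 0.1249]
orientation: [-0.003, 0.689, 0.725, -0.004]
wrist_force: [-0.1, 0.4, 0.4]
grip_width: 0.0854
```

servo_tool --rows '[[[0.055,0,0,0,0,0,0],[0.05,0,0,0,0,0,0],[0.046,0,0,0,0,0,0],[0.04,0,0,0,0,0,0],[0.035,0,0,0,0,0,0],[0.035,0,0,0,0,0,0],[0.035,0,0,0,0,0,0],[0.035,0,0,0,0,0,0]]]' --grip_force 20

```text
t: 10.53
eef_pos: [0.5284, 0.0615, 0.1276]
orientation: [-0.0, 0.689, 0.725, -0.001]
wrist_force: [0.0, 2.0, 6.5]
grip_width: 0.041
```

servo_tool --rows '[[[0.035,0,0,-0.002,0,0,0],[0.035,0,0,0,0,0,0.12],[0.035,0,0,0,0,0,0.12],[0.035,0,0,0,0,0,0.12],[0.035,0,0,0,0,0,0.12],[0.035,0,0,0,0,0,0.12],[0.035,0,0,0,0,0,0.12],[0.035,0,0,0,0,0,0.12]]]'

```text
t: 11.2
eef_pos: [0.5266, 0.0609, 0.1276]
orientation: [-0.0, 0.926, 0.378, -0.004]
wrist_force: [-0.1, 0.1, -1.6]
grip_width: 0.0408
```

servo_tool --rows '[[[0.035,0,0,0,0,0,0.12],[0.035,0,0,0,0,0,0.12],[0.035,0,0,0,0,0,0.12],[0.035,0,0,0,0,0,0.12],[0.035,0,0,0,0,0,0.12],[0.035,0,0,0,0,0,0.12],[0.035,0,0,0,0,0,0.12],[0.035,0,0,0,0,0,0.12]]]'

```text
t: 11.87
eef_pos: [0.5262, 0.0609, 0.1277]
orientation: [0.002, 0.996, -0.092, -0.004]
wrist_force: [-1.9, -0.3, -0.5]
grip_width: 0.0417
```

servo_tool --rows '[[[0.035,0,0,0,0,0,0.12],[0.035,0,0,0,0,0,0.12],[0.035,0,0,0,0,0,0.12],[0.035,0,0,0,0,0,0.12],[0.035,0,0,0,0,0,0.12],[0.035,0,0,0,0,0,0.11],[0.035,0,0,0,0,0,0],[0.035,0,0,0,0,0,0]]]'

```text
t: 12.53
eef_pos: [0.527, 0.061, 0.1279]
orientation: [0.002, 0.904, -0.428, -0.002]
wrist_force: [-1.0, 0.2, -1.2]
grip_width: 0.041
```

```bash
python3 go.py -.0118 0 .126 -90
```

```text
t 12.5333 cad [-0.0101  0.0002  0.1279] q [-0.0348  0.2875 -0.2497  1.0397 -0.0025  2.4212] F [-1.0481  0.1862 -1.2268] w 0.04103065451273756
shift [-0.0015 -0.0009  0.0019] rot [ 0.0048  0.0049 -0.9093]
```

servo_tool --rows '[[[0.045,0,0,0,0,0,0],[0.05,0,0,0,0,0,0],[0.085,0,0,0,0,0,0],[0.085,0,0,0,0,0,0],[0.085,0,0,0,0,0,0],[0.085,0,0,0,0,0,0],[0.085,0,0,0,0,0,0]]]'

```text
t: 13.12
eef_pos: [0.5275, 0.0612, 0.1283]
orientation: [0.002, 0.903, -0.429, -0.002]
wrist_force: [0.3, 1.2, 0.4]
grip_width: 0.0849
```

servo_tool --rows '[[[0.085,0,0,-0.03,0,0,0],[0.085,0,0,-0.03,0,0,0],[0.085,0,0,-0.03,0,0,0],[0.085,0,0,-0.03,0,0,-0.1],[0.085,0,0,0,0,0,-0.12],[0.085,0,0,0,0,0,-0.12],[0.085,0,0,0,0,0,-0.12],[0.085,0,0,0,0,0,-0.12]]]'

```text
t: 13.78
eef_pos: [0.5282, 0.0615, 0.2486]
orientation: [0.001, 0.989, -0.15, -0.002]
wrist_force: [0.5, 0.2, -0.5]
grip_width: 0.085
```

servo_tool --rows '[[[0.085,0,0,0,0,0,-0.12],[0.085,0,0,0,0,0,-0.12],[0.085,0,0,0,0,0,-0.09],[0.085,0,-0.03,0,0,0,0],[0.085,0,-0.03,0,0,0,0],[0.085,0,0,0,0,0,0],[0.085,0,0,0,0,0,0]]]'

```text
t: 14.37
eef_pos: [0.5266, 0.1225, 0.2481]
orientation: [0.001, 1.0, 0.012, -0.003]
wrist_force: [-0.2, -0.7, -0.3]
grip_width: 0.0851
```

```bash
python3 go.py -.06 0 .26 -90
python3 - <<'E'
from h import *
p=cam('wrist'); v=V('wrist'); c=v.proj(Rc@np.array([-.012,0,.13])+tc)[0]; print(c)
x,y=int(c[0]),int(c[1]); print(x-60,y-50); save(p,'w4c.png',(x-60,y-50,x+60,y+50),6)
E
```

```text
t 14.3667 cad [-0.0716  0.0012  0.2481] q [ 0.081   0.2467 -0.0027  1.3268 -0.0016  1.627 ] F [-0.2373 -0.6955 -0.2712] w 0.0851399440982847
shift [-0.0013  0.0117 -0.0119] rot [0.0019 0.0053 0.0008]
[316.3212996  263.01454981]
256 213
```

View pics/w4c.png

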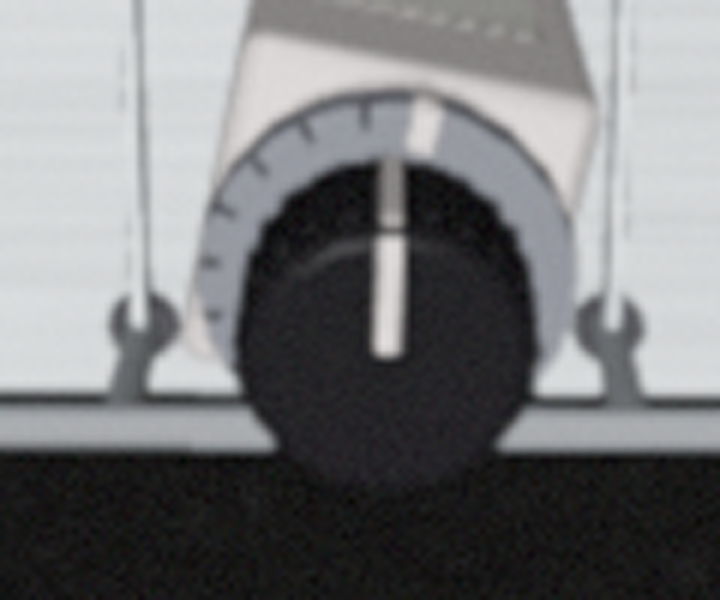

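The bottle itself turned slightly clockwise along with the dial. The index mark is now at crop (425,125), and the pointer line runs (388,357) to tip (391,235), so some turn is left.

```bash
cat > ang.py <<'E'
from h import *
np.set_printoptions(precision=4,suppress=True)
def ang(x0,y0,k,idx,tip,inn,e1,e2):
    v=V('wrist'); f=lambda a,z:tocad(v.atz(x0+(a[0]+.5)/k-.5,y0+(a[1]+.5)/k-.5,z))[:2]
    i,t,n=f(idx,.12),f(tip,.146),f(inn,.146); d=t-n; e=f(e2,.104)-f(e1,.104)
    pd=np.degrees(np.arctan2(d[1],d[0])); yaw=np.degrees(np.arctan2(-e[0],e[1]))
    w=np.radians(yaw); c1=i+.025*np.array([np.cos(w),np.sin(w)]); c2=t-.019*d/np.hypot(*d)
    print('idx',i,'tip',t,'ptr deg',pd,'yaw',yaw,'edge len',np.hypot(*e),'centre',c1,c2,'dial deg',(pd-180-yaw+180)%360-180)
    q=t-c1; print('dial deg by c1',(np.degrees(np.arctan2(q[1],q[0]))-180-yaw+180)%360-180)
E
python3 -c "
from ang import *
ang(256,213,6,(425,125),(391,235),(388,357),(250,33),(592,100))"
```

```text
idx [-0.0357  0.0088] tip [-0.0301  0.0038] ptr deg 178.9405767649503 yaw -11.506646431424638 edge len 0.05387175615863486 centre [-0.0112  0.0038] [-0.0111  0.0034] dial deg 10.447223196374921
dial deg by c1 11.56376271034378
```

About 11° remain. Gentle downward pressure on the dial will help the base resist turning, so I'll regrip centred on the dial without lifting.

servo_tool --rows '[[[0.085,0.001,0.03,0,0,0,0],[0.085,0.001,0.03,0,0,0,0],[0.085,0,0,0.025,0,0,0],[0.085,0,0,0.025,0,0,0],[0.085,0,0,0.025,0,0,0],[0.085,0,0,0.025,0,0,0],[0.085,0,0,0.024,0,0,0],[0.085,0,0,0,0,0,0]]]'

```text
t: 15.08
eef_pos: [0.526, 0.0601, 0.1197]
orientation: [0.001, 1.0, 0.01, -0.007]
wrist_force: [-1.0, 0.5, -0.1]
grip_width: 0.0853
```

servo_tool --rows '[[[0.055,0,0,0,0,0,0],[0.05,0,0,0,0,0,0],[0.046,0,0,0,0,0,0],[0.04,0,0,0,0,0,0],[0.037,0,0,0,0,0,0],[0.037,0,0,0,0,0,0],[0.037,0,0,0,0,0,0],[0.037,0,0,0,0,0,0]]]'

```text
t: 15.75
eef_pos: [0.5304, 0.0611, 0.1262]
orientation: [0.001, 1.0, 0.011, -0.001]
wrist_force: [-1.1, -0.0, 6.5]
grip_width: 0.0415
```

servo_tool --rows '[[[0.037,0,0,0,0,0,0.05],[0.037,0,0,0,0,0,0.05],[0.037,0,0,0,0,0,0.05],[0.037,0,0,0,0,0,0.05],[0.037,0,0,0,0,0,0],[0.037,0,0,0,0,0,0]]]'

```text
t: 16.25
eef_pos: [0.5304, 0.0612, 0.1262]
orientation: [0.001, 0.996, -0.089, -0.001]
wrist_force: [-2.3, -0.0, 6.8]
grip_width: 0.0411
```

servo_tool --rows '[[[0.045,0,0,0,0,0,0],[0.05,0,0,0,0,0,0],[0.085,0,0,0,0,0,0],[0.085,0,0,0,0,0,0],[0.085,0,0,0,0,0,0],[0.085,0,0,0,0,0,0],[0.085,0,0,0,0,0,0]]]'

```text
t: 16.83
eef_pos: [0.5294, 0.0613, 0.1241]
orientation: [0.001, 0.996, -0.089, -0.003]
wrist_force: [-0.3, 0.3, -0.7]
grip_width: 0.085
```

servo_tool --rows '[[[0.085,0,0,-0.03,0,0,0],[0.085,0,0,-0.03,0,0,0],[0.085,0,0,-0.03,0,0,0],[0.085,0,0,-0.03,0,0,-0.1],[0.085,0,-0.03,0,0,0,-0.1],[0.085,0,-0.03,0,0,0,0],[0.085,0,0,0,0,0,0],[0.085,0,0,0,0,0,0]]]'

```text
t: 17.5
eef_pos: [0.5316, 0.1225, 0.2441]
orientation: [0.001, 1.0, 0.012, -0.003]
wrist_force: [-0.3, -0.0, -0.4]
grip_width: 0.0848
```

Run:
```python
from h import *
p=cam('wrist'); v=V('wrist'); c=v.proj(Rc@np.array([-.012,0,.13])+tc)[0]
x,y=int(c[0]),int(c[1]); print(x-60,y-50); save(p,'w5c.png',(x-60,y-50,x+60,y+50),6)
```

```text
250 214
```

View pics/w5c.png

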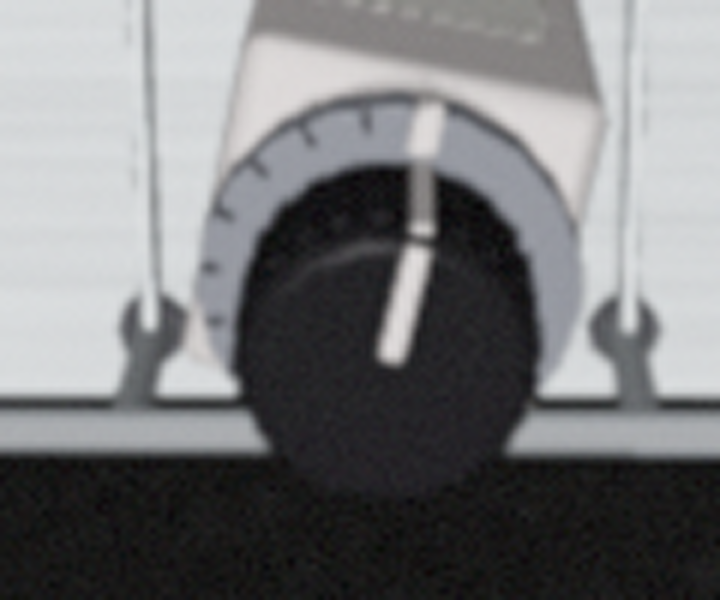

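The pointer, (393,362) to tip (421,243), now lines up with the index mark at (428,128), and the bottle has hardly turned further.

```bash
python3 -c "
from ang import *
ang(250,214,6,(428,128),(421,243),(393,362),(252,34),(598,104))
p=cam('scene'); save(p,'s5.png',(220,140,420,290),4)
b=cam('top'); v=V('top'); save(b,'t5.png',(260,135,395,305),3.5)
print(status.observe()['t'])"
```

```text
idx [-0.0357  0.0089] tip [-0.0297  0.008 ] ptr deg 168.00126822197018 yaw -11.926283675526369 edge len 0.05384827416585248 centre [-0.0113  0.0038] [-0.0111  0.004 ] dial deg -0.07244810250344358
dial deg by c1 -0.9351454850507821
17.65
```

```bash
python3 -c "
from h import *
a=cv2.imread('pics/scene0.png').astype(int); b=V('scene').p[:,:,::-1].astype(int)
for n,(x0,y0,x1,y1) in dict(brown=(264,222,288,270),pale=(330,172,352,200)).items(): print(n,np.abs(a-b)[y0:y1,x0:x1].mean())
s=status.observe(); print(s['t'],s['wrist_force'],max(map(abs,s['qvel'])))
order.hand_in()"
```

```text
brown 2.457175925925926
pale 2.191017316017316
17.65 [0.25171422 0.14845578 0.25249445] 0.009645521604497035
the job is handed in; nothing more can be done
```

I stood the dosing bottle upright in its middle lane, let go of it, turned its dial clockwise to the index mark and handed the job in at 17.65 s. No verdict is reported.

- **Dial:** the last wrist-camera check put the pointer between 0 and 1° from the index mark; the limit is 7°. After the first turn it was still 11° short, because the bottle had turned about 12° with the dial. I regripped the dial and turned the rest.
- **Dosing bottle:** its axis is at about x −11 mm, y +4 mm in the caddy. That is not the suggested x of −25 mm, because I kept the wrist clear of a blue look-alike. It is still yawed about 12°, but by calculation its whole base lies between lip, bar and dividers.
- **Round bottles:** both were standing when I last looked, before turning the dial. At the end their areas in the scene camera matched the starting image apart from noise.
- **Gripper:** it was open and clear above the bottle, with wrist force near zero.

The picture limit kept me from viewing one last overall picture, so the final check of the round bottles was by pixel comparison only.

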